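Show the foot of a fired vase to the inspection camera

TASK

Slide the inspection camera along its bench rail by the black knob, towards the orange stop, until it clicks past the detent and sits fully home. Then take the terracotta vase off the ware board and hold it in the air in front of the lens, foot towards the lens and neck up and away, with the underside of the foot centred on the lens axis, square to it and 110 mm from the glass. Finish while still holding it there steadily; the vase must never touch the camera or its rail, and everything else stays where it stands.

Things in the scene. Friction and masses are not known exactly. Their poses are not given: they have to be found in the camera images.
- stand: Inspection camera unit, fixed: dark steel base 130 (x) x 270 (y) x 10 mm with two rails along its y axis. Origin: centre of the underside. Orange stop block, top 34 mm up, at the +y end. A blue carriage on the rails bears a slanted grey camera (top about 135 mm up), which faces the -x side and looks upward, and a knob on a column (top 189 mm up).
- carriage (a joint): Slide of the camera carriage along the stand's +y axis, m. 0 = far from the orange stop, 0.12 = fully home at the stop. It slides with about 2 N of friction and stays where left; a sprung ball must be pushed over a ridge between 0.103 and 0.117 (about 8 N in all), after which it is held in the detent against the end stop at 0.12.
- knob (a point): Black round knob, 24 mm diameter, 45 mm tall, upright on a steel column of 18 mm diameter on the carriage. The point is on the knob's axis, 170 mm above the table, 19 mm under the knob's top and 26 mm above its lower end. Moves with the carriage; axes parallel to the stand's.
- lens (a point): Centre of the camera's round front glass (black barrel of 38 mm diameter, grey body), 115 mm above the table. Moves with the carriage. Its z axis is the lens axis pointing out of the glass: towards the stand's -x side and upward, 50 degrees above level. Its y axis is the stand's y axis. The vase's underside belongs at 110 mm along +z.
- vase: Terracotta (orange-brown) bottle vase, round, 145 mm tall, about 0.2 kg: foot 54 mm diameter, belly 68 mm diameter from 25 to 50 mm up, narrowing to a straight neck of 26 mm diameter from 92 to 145 mm up. Origin: centre of the underside; z runs up its axis to the mouth. Stands upright on the ware board.
- board: Ware board of dark wood, 120 (x) x 310 (y) x 16 mm, heavy and fixed. Origin: centre of the underside, so its top is 16 mm above the origin. The three vases stand in a row along its y axis 105 mm apart, in any order.
- cone_vase: White cone-shaped vase, 140 mm tall, 70 mm diameter at the foot, 32 mm at the top; origin centre of underside. Leave alone.
- blue_vase: Blue glazed vase with a flared mouth, 100 mm tall, 72 mm diameter; origin centre of underside. Leave alone.
- cup: White mug, 72 mm diameter, 65 mm tall; origin centre of underside. Leave alone.
- basin: White basin, 160 mm diameter, 60 mm tall; origin centre of underside. Leave alone.
- brush: Brush with a yellow handle, lying on the table, under 30 mm high. Leave alone.
- jar: Amber glass jar with a white cap, 70 mm diameter, 100 mm tall; origin centre of underside. Leave alone.
Not all that is in view belongs to the job. Leave any yellow look-alike of the vase alone.

How it is judged (in metres and radians):
On the way, in this order (a step that is already met when the one before it is completed fails the run):
1. the camera carriage is home past its detent while the vase still stands on the board (value of joint carriage above 0.115 m and distance of vase from where it was at the start of the episode below 0.02 m), for 0.2 s.
2. the vase is lifted clear of the board in the fingers (height (world z) of vase above 0.06 m and contact force between vase and the fingers above 0.5 N and contact force between vase and board below 0.2 N), for 0.2 s.
At the end, for the whole second after the job is handed in: Carriage home (joint over 0.115); fingers hold the vase still, neck up, off camera and board: underside centre within 18 mm (each way) of the lens axis, 92 to 128 mm from the glass, axes within 0.2 rad; the other loose things within 30 mm of their starts (value of joint carriage above 0.115 m and x of vase in the frame of lens between -0.018 and 0.018 m and y of vase in the frame of lens between -0.018 and 0.018 m and z of vase in the frame of lens between 0.092 and 0.128 m and angle between the z axis of vase and the z axis of lens, either way round below 0.2 rad and angle between vase's own z axis and vertical below 1.2 rad and height (world z) of vase above 0.15 m and contact force between vase and the fingers above 1 N and contact force between vase and stand below 0.2 N and contact force between vase and board below 0.2 N and linear speed of vase below 0.03 m/s and angular speed of vase below 0.3 rad/s and distance of each of cone_vase, blue_vase, cup, basin, brush, jar from where it was at the start of the episode below 0.03 m); the arm keeps its last pose, push and grip.
It fails at once if the vase touches the camera unit (contact force between vase and stand above 0.5 N).
It fails at once if another vase, the cup, basin, brush or jar is displaced by more than 30 mm (distance of any of cone_vase, blue_vase, cup, basin, brush, jar from where it was at the start of the episode above 0.03 m).
It also fails if it takes over 54 s, if anything falls off the work surface, if the arm or the gripper's body presses on something with over 40 N, if the wrist force passes 120 N, or if a joint passes its speed limit or range.

ROBOT

A 6-joint arm with a two-finger parallel gripper is mounted at the origin on the work surface. World frame = base frame: x ahead of the robot, y to its left, z up, the work surface at z = 0. Lengths are in m, angles in degrees, forces in N, time in s.
With the tool pointing down it reaches from about 0.325 to 0.875 m from the base axis. Payload 4.4 kg.
Tool frame: the origin (TCP) lies midway between the tips of the shut fingers; the grasp point (between the pads) lies 19 mm behind it (r.pinch_z is the z of the grasp point in the tool frame, in m); z points along the fingers, y is the line along which they close (so a half turn about z gives the same grasp; the last joint's range is limited). The gripper opens to 85 mm and grips with 20 to 120 N. Pads are 22 mm wide; open, the fingers measure 114 mm over their backs; the gripper's body (76 mm by 85 mm) begins 54 mm behind the grasp point. The pads swing forward as they close: fully open they stand 13 mm farther back than shut.
Start: joints at [-8.623, 11.837, 88.321, -0, 79.842, -8.623], TCP at [0.575, -0, 0.231] pointing down, gripper open.
Joint ranges: [-156.59, 156.59], [-49.26, 127.26], [12.9, 141.05], [-63.56, 243.56], [4.71, 150.69], [-161.64, 161.64]. Speed limits (degrees/s): [159.86, 159.86, 180, 180, 180, 180].

INTERFACE

Orientations are given as a 3x3 rotation matrix whose columns are the frame's x, y, z axes.
In Python, from cell import r, viewer gives the robot as it stands.
- The arm moves only by the shell command python3 -m creep 'ROWS' [FORCE]. ROWS is a JSON object of lists of equal length, an entry for each row: "claw": the opening, from 0 (shut) to 1 (fully open); "dp": the shift along the tool's x, y, z each as a share of 0.5 m, from -1 to 1, a list of three; "spin": the turn about the tool's z as a share of 360 degrees, from -1 to 1. A call has 1 to 5 rows; each row is the pose to reach, as a shift and turn from the pose commanded when the call began, along the tool's axes at that moment, turning the shorter way round; what a row does not reach only later rows make up. A row lasts 1/10 s, in which the tool goes at most 50 mm and 8.59 degrees, less where a joint would pass 70% of its speed; a pose out of reach is approached as far as the arm can. A call with a number of a shift or a turn outside -1 to 1 is refused whole. A call with a gripper value outside its range is refused whole. The fingers move at their own pace and stop on an object; FORCE is the grip in N (left out, the last holds). Time passes only in rows, so rows that repeat a pose let the fingers close. It gives the time, the measured TCP pose, the force, the opening and the grip force at its end, in the units of the state.
- r.observe(): the state, without advancing time (a new reading comes with each control period).
- viewer.camera(name): name is "scene" or "side" or "wrist"; returns (picture, depth): 384x512x3 uint8, blue, green, red; 384x512 float32, m along the optical axis (not along the pixel's ray), 0 where there is no reading.
- viewer.calibration(name): a dict with "fovy" (degrees; the focal length in pixels is half the picture's height over the tangent of half this angle, whatever the lens; pixels are square), "cx", "cy" (the principal point, pixels), "R" (3x3) and "t" (3): a world point X has camera coordinates R X + t. Camera axes: x right, y down, z forward; pixel columns grow to the right and rows downward; lengths in m; the calibration is good to about 2 mm. A picture is of the moment at which its call begins: read the wrist's pose just before it. calibration takes no time and is no camera call; for the wrist camera it gives the pose at the moment of the call.
- r.hand_in(): hands the job in; it is judged then, once.
The state is a dict: "time": time; "joint_positions": joint angles; "qvel": joint speeds; "tau": joint torques, N m; "position": TCP position; "tcp_rot": TCP orientation; "ft_force": force on the tool from outside, world axes, zero at the start; "moment": the same for the moment, N m; "width": finger opening in m; "grasp_force": force on a finger pad.
Only numpy, scipy, OpenCV 4.12 (cv2) and the standard library are available. Lean on these libraries where they do the work, as an engineer would, in place of code of your own. Each camera call takes 0.05 s, during which the arm holds its last target. There are 200 camera calls.

## Working session

There is one attempt and no reset: what is moved stays moved. The work goes in short steps, Python scripts to look and compute and a shell command to move; the robot and the scene stay as the last step left them, time stands still between calls to the robot, and variables do not carry over. Pictures are saved under pics/ and viewed, at most 10 in all, crops included, and the job is handed in when it is done.

```bash
ls; mkdir -p pics; python3 - <<'E'
from cell import r,viewer
import cv2,numpy as np
for n in("scene","side"):
    p,d=viewer.camera(n);cv2.imwrite(f"pics/{n}0.png",p);np.save(f"pics/{n}0.npy",d)
    c=viewer.calibration(n);print(n,c)
s=r.observe();print(s,r.pinch_z)
E
```

```text
pics
scene {'fovy': 49.29330197377398, 'cx': 254.82208264927388, 'cy': 190.33724762323692, 'R': array([[-0.32559641,  0.9455059 ,  0.00236113],
       [ 0.68070332,  0.23614014, -0.69345571],
       [-0.65622402, -0.22417946, -0.72049539]]), 't': array([ 0.1578228 , -0.29131406,  1.68524801])}
side {'fovy': 46.774271590886926, 'cx': 252.1033008501594, 'cy': 185.9954070631426, 'R': array([[-0.99073508, -0.13580058,  0.00148231],
       [-0.1098395 ,  0.7948212 , -0.59682036],
       [ 0.07987038, -0.59145368, -0.80237352]]), 't': array([0.54568051, 0.09298121, 1.33531149])}
{'time': 0.1, 'joint_positions': array([-8.62383238e+00,  1.18795707e+01,  8.83961618e+01, -3.06213520e-03,
        7.98438088e+01, -8.61988434e+00]), 'qvel': array([-0.06116094, -0.11029658, -0.24484187, -0.10095677,  0.07247807,
       -0.02800814]), 'tau': array([-6.50861111e-04, -3.84093010e+01, -2.92548752e+01, -2.51638894e-04,
        4.84987657e-03,  7.72491080e-05]), 'position': array([5.74308885e-01, 6.84817190e-05, 2.30243617e-01]), 'tcp_rot': array([[ 5.96972737e-05,  9.99997854e-01, -2.07068806e-03],
       [ 9.99999964e-01, -5.91572912e-05,  2.60834715e-04],
       [ 2.60711659e-04, -2.07070356e-03, -9.99997822e-01]]), 'ft_force': array([ 0.02232507, -0.62273974,  0.09121245]), 'moment': array([0.02317886, 0.01085375, 0.00239658]), 'grasp_force': 0.0, 'width': 0.08524830401735983} -0.0187
```

View pics/scene0.png

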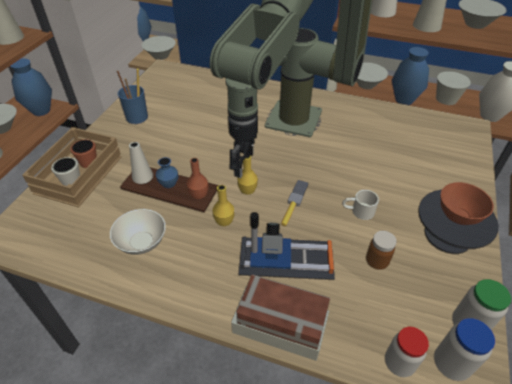

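View pics/side0.png

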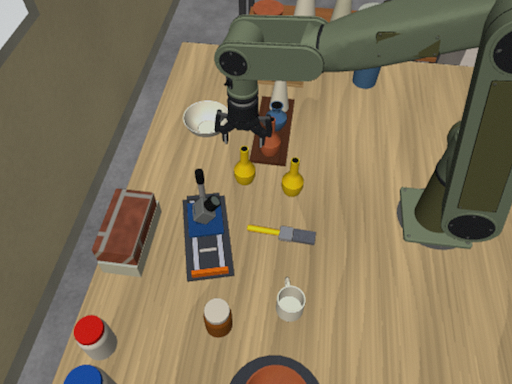

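The scene view shows the stand at (287,257) with the stop at right (331,257), the knob at (255,218), the terracotta vase at (197,180) and yellow look-alikes at (223,207) and (247,177). The side view shows the same items: knob (199,178), stop (209,271), vase (271,143), partly under the gripper.

```bash
cat > h.py <<'E'
import numpy as np,cv2
from cell import r,viewer
def world(n,d,c=None):
    c=c or viewer.calibration(n)
    f=192/np.tan(np.radians(c['fovy']/2)); v,u=np.mgrid[:384,:512]
    P=np.stack([(u-c['cx'])/f*d,(v-c['cy'])/f*d,d],-1)
    return (P-c['t'])@c['R']
def pix(n,X,c=None):
    c=c or viewer.calibration(n)
    f=192/np.tan(np.radians(c['fovy']/2)); q=np.atleast_2d(X)@c['R'].T+c['t']
    return q[:,:2]/q[:,2:]*f+[c['cx'],c['cy']]
E
python3 - <<'E'
from h import *
for n,boxes in(("scene",dict(vase=(185,155,212,200),knob=(246,208,263,236),stop=(322,236,338,275),stand=(236,225,338,280),board=(118,165,222,210),y1=(210,180,238,226),y2=(236,155,262,195))),
 ("side",dict(vase=(258,118,286,160),knob=(192,165,207,190),stop=(185,258,236,282),stand=(180,165,236,282),board=(250,90,298,166),y1=(232,145,258,188),y2=(280,155,306,198)))):
    p=cv2.imread(f"pics/{n}0.png");W=world(n,np.load(f"pics/{n}0.npy"))
    hsv=cv2.cvtColor(p,cv2.COLOR_BGR2HSV).astype(int);H,S,V=np.moveaxis(hsv,-1,0)
    ms=dict(vase=(H<13)&(S>110)&(V>60),knob=V<60,stop=(H<14)&(S>180)&(V>120),stand=(S<140)&(V<100),board=V<75,y1=(H>18)&(H<30)&(S>190),y2=(H>18)&(H<30)&(S>190))
    for k,(a,b,c,d) in boxes.items():
        m=np.zeros(H.shape,bool);m[b:d,a:c]=1;m&=ms[k]&(W[...,2]>.004)
        Q=W[m]
        if k=='stand':Q=Q[(Q[:,2]<.014)]
        if k=='board':Q=Q[(Q[:,2]<.02)&(Q[:,2]>.01)]
        if k=='stop':Q=Q[Q[:,2]>.028]
        if k=='knob':Q=Q[Q[:,2]>.14]
        if len(Q)<4:print(n,k,len(Q));continue
        print(n,k,len(Q),np.percentile(Q,[3,50,97],axis=0).round(3).tolist())
        if k in('stop','stand','board'):
            print('   rect',[tuple(np.round(t,3)) if np.ndim(t) else round(t,1) for t in cv2.minAreaRect((Q[:,:2]*1000).astype(np.float32))])
        if k in('vase','y1','y2'):
            for lo,hi in((.03,.07),(.115,.15),(.15,.17)):
                q=Q[(Q[:,2]>lo)&(Q[:,2]<hi)]
                if len(q):print('   z',lo,len(q),q.mean(0).round(4),np.ptp(q,axis=0).round(3))
E
```

```text
scene vase 703 [[0.481, -0.233, 0.012], [0.534, -0.175, 0.065], [0.554, -0.146, 0.157]]
   z 0.03 188 [ 0.5418 -0.1734  0.0537] [0.056 0.064 0.04 ]
   z 0.115 59 [ 0.5279 -0.1789  0.1337] [0.017 0.019 0.034]
   z 0.15 26 [ 0.5276 -0.1805  0.1574] [0.016 0.021 0.013]
scene knob 104 [[0.684, 0.062, 0.148], [0.697, 0.07, 0.178], [0.702, 0.077, 0.19]]
scene stop 5 [[0.607, 0.267, 0.031], [0.654, 0.278, 0.033], [0.659, 0.284, 0.036]]
   rect [(np.float64(633.578), np.float64(273.536)), (np.float64(55.075), np.float64(4.862)), 18.4]
scene stand 1401 [[0.586, 0.043, 0.005], [0.69, 0.193, 0.008], [0.75, 0.283, 0.012]]
   rect [(np.float64(665.923), np.float64(155.914)), (np.float64(133.957), np.float64(266.749)), 16.7]
scene board 1183 [[0.475, -0.432, 0.011], [0.549, -0.267, 0.015], [0.581, -0.143, 0.018]]
   rect [(np.float64(523.422), np.float64(-289.665)), (np.float64(305.305), np.float64(118.811)), 89.1]
scene y1 0
scene y2 0
side vase 746 [[0.469, -0.285, 0.013], [0.504, -0.164, 0.026], [0.555, -0.008, 0.265]]
   z 0.03 145 [ 0.512  -0.157   0.0538] [0.061 0.043 0.038]
   z 0.115 16 [ 
[... 454 characters left out ...]
]]
   rect [(np.float64(662.305), np.float64(160.423)), (np.float64(128.37), np.float64(268.472)), 15.9]
side board 461 [[0.463, -0.427, 0.011], [0.479, -0.232, 0.016], [0.568, -0.135, 0.02]]
   rect [(np.float64(518.126), np.float64(-284.59)), (np.float64(304.961), np.float64(113.894)), 89.6]
side y1 492 [[0.555, -0.068, 0.014], [0.582, -0.05, 0.065], [0.61, -0.034, 0.143]]
   z 0.03 230 [ 0.5814 -0.045   0.0533] [0.064 0.042 0.04 ]
   z 0.115 62 [ 0.5831 -0.059   0.1335] [0.022 0.02  0.032]
side y2 509 [[0.406, -0.045, 0.015], [0.433, -0.027, 0.066], [0.46, -0.01, 0.145]]
   z 0.03 244 [ 0.4333 -0.0219  0.0536] [0.063 0.043 0.04 ]
   z 0.115 68 [ 0.4325 -0.0356  0.1351] [0.022 0.022 0.033]
```

```bash
python3 -m creep '{"claw":[1,1,1,1,1],"dp":[[0.03,0.05,-0.1],[0.06,0.1,-0.1],[0.09,0.15,-0.1],[0.12,0.2,-0.1],[0.146,0.228,-0.1]],"spin":[0.022,0.044,0.066,0.088,0.11]}' && python3 -m creep '{"claw":[1,1,1,1,1],"dp":[[0,0,0],[0,0,0],[0,0,0],[0,0,0],[0,0,0]],"spin":[0.022,0.044,0.066,0.088,0.0956]}'
python3 - <<'E'
from h import *
s=r.observe();print(s['position'],s['tcp_rot'].round(3))
c=viewer.calibration('wrist');p,d=viewer.camera('wrist');cv2.imwrite("pics/w1.png",p);np.save("pics/w1.npy",d);print(c)
np.save("pics/w1c.npy",c,allow_pickle=True)
print(pix('wrist',[[.688,.073,.189],[.628,.278,.034]],c))
for n in("scene","side"):
    p,d=viewer.camera(n);cv2.imwrite(f"pics/{n}1.png",p);np.save(f"pics/{n}1.npy",d)
E
```

```text
time: 0.6
position: [0.6901, 0.0737, 0.2802]
tcp_rot: [[0.642, 0.767, -0.001], [0.767, -0.642, 0.0], [-0.001, -0.001, -1.0]]
ft_force: [0.4, 0.7, 0.4]
width: 0.0851
grasp_force: 0.0
time: 1.1
position: [0.6886, 0.073, 0.2802]
tcp_rot: [[0.962, 0.272, -0.002], [0.272, -0.962, 0.0], [-0.002, -0.0, -1.0]]
ft_force: [0.1, -0.1, 0.0]
width: 0.0854
grasp_force: 0.0
[0.68860842 0.07304699 0.28024345] [[ 0.962  0.272 -0.002]
 [ 0.272 -0.962  0.   ]
 [-0.002 -0.    -1.   ]]
{'fovy': 58.22589130059116, 'cx': 257.706094770852, 'cy': 185.81443403565243, 'R': array([[ 0.27228544, -0.96221603, -0.00097687],
       [-0.92221766, -0.2612562 ,  0.28506102],
       [-0.2745455 , -0.07671707, -0.95850887]]), 't': array([-0.11687592,  0.60216636,  0.62045244])}
[[257.74842653 189.31479883]
 [ 71.01760787 150.88984861]]
```

View pics/w1.png

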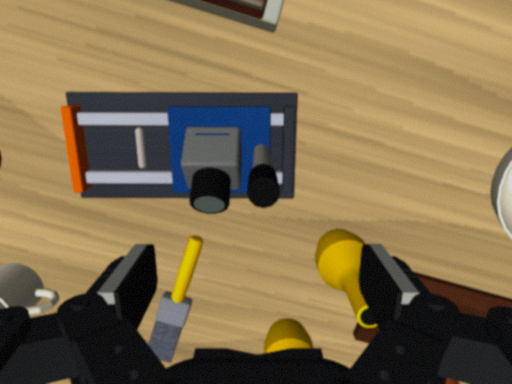

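The wrist view shows the knob top near (263,190), the lens glass at (209,204), the stand square to the image and the stop at left (74,150).

```bash
python3 - <<'E'
from h import *
c=np.load("pics/w1c.npy",allow_pickle=True).item();d=np.load("pics/w1.npy");W=world('wrist',d,c);p=cv2.imread("pics/w1.png")
y=np.array([-.272,.962]);x=np.array([.962,.272]);O=np.array([.688,.073])
def S(P):q=P[...,:2]-O;return np.stack([q@x,q@y,P[...,2]],-1)
Q=S(W)
sel=Q[140:212,240:285].reshape(-1,3);t=sel[(sel[:,2]>.183)&(sel[:,2]<.196)]
print('knob top',len(t),t.min(0),t.max(0),cv2.minEnclosingCircle((t[:,:2]*1000).astype(np.float32)))
for u,v in((263,190),(209,203),(205,203),(213,203),(209,198),(209,208),(211,140),(140,150)):print(u,v,Q[v,u].round(4),W[v,u].round(4),p[v,u])
def edge(u,v,z):
    f=192/np.tan(np.radians(c['fovy']/2));ray=np.array([(u-c['cx'])/f,(v-c['cy'])/f,1]);C=-c['R'].T@c['t'];w=c['R'].T@ray
    P=C+w*(z-C[2])/w[2];return P
for a in((67,93),(297,94),(82,198),(293,198)):print(a,edge(*a,.01).round(4),S(edge(*a,.01)).round(4))
big=cv2.resize(p[120:220,160:300],None,fx=5,fy=5,interpolation=cv2.INTER_CUBIC);cv2.imwrite("pics/w1z.png",big)
E
```

```text
knob top 842 [-0.01400282 -0.01526708  0.18309224] [0.009905   0.00781242 0.19122806] ((-2.0770645141601562, -3.4555602073669434), 11.985830307006836)
263 190 [-0.0009 -0.0037  0.1878] [0.6882 0.0692 0.1878] [11 11 11]
209 203 [-0.0359  0.0459  0.1164] [0.641  0.1075 0.1164] [78 87 75]
205 203 [-0.0354  0.0495  0.1179] [0.6405 0.111  0.1179] [76 84 74]
213 203 [-0.035   0.0418  0.119 ] [0.643  0.1037 0.119 ] [77 84 75]
209 198 [-0.0287  0.0447  0.1231] [0.6482 0.1083 0.1231] [76 81 73]
209 208 [-0.0429  0.047   0.1109] [0.6339 0.1065 0.1109] [73 85 70]
211 140 [0.0184 0.0463 0.0834] [0.6931 0.1226 0.0834] [92 97 92]
140 150 [-0.0038  0.1399  0.0187] [0.6463 0.2066 0.0187] [155 162 173]
(67, 93) [0.6869 0.3023 0.01  ] [0.0613 0.2209 0.01  ]
(297, 94) [0.7583 0.0458 0.01  ] [ 0.0603 -0.0453  0.01  ]
(82, 198) [0.5632 0.2686 0.01  ] [-0.0668  0.2221  0.01  ]
(293, 198) [0.6359 0.0122 0.01  ] [-0.0667 -0.0444  0.01  ]
```

View pics/w1z.png

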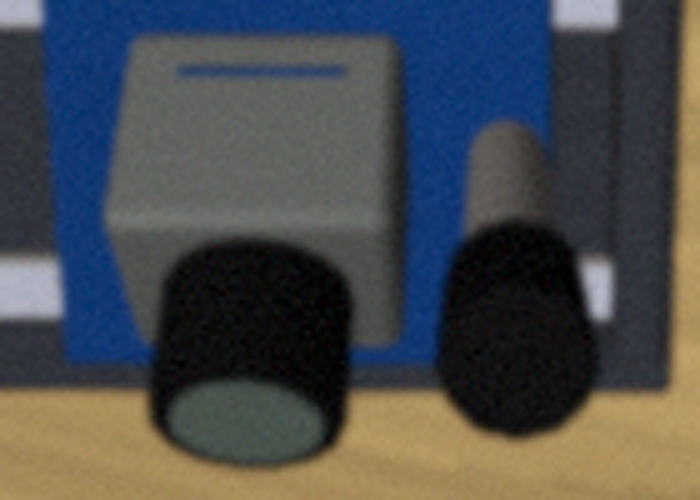

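The enlarged crop has the glass centre at (247,421), i.e. original (209,204), and the knob top around (520,365), original (264,193).

```bash
python3 -m creep '{"claw":[1,1,1,1,1],"dp":[[-0.005,0.007,0.05],[-0.005,0.007,0.11],[-0.005,0.007,0.17],[-0.005,0.007,0.22],[-0.005,0.007,0.25]],"spin":[0,0,0,0,0]}' && python3 -m creep '{"claw":[0.5,0.2,0,0,0],"dp":[[0,0,0],[0,0,0],[0,0,0],[0,0,0],[0,0,0]],"spin":[0,0,0,0,0]}' 30
```

```text
time: 1.75
position: [0.6858, 0.0689, 0.1529]
tcp_rot: [[0.961, 0.276, -0.005], [0.276, -0.961, 0.0], [-0.005, -0.001, -1.0]]
ft_force: [0.0, -0.1, 0.3]
width: 0.0852
grasp_force: 0.0
time: 2.25
position: [0.6887, 0.069, 0.1585]
tcp_rot: [[0.961, 0.275, 0.004], [0.275, -0.961, 0.0], [0.003, 0.001, -1.0]]
ft_force: [0.0, -0.5, 4.1]
width: 0.023
grasp_force: 29.7
```

```bash
python3 -m creep '{"claw":[0,0,0,0,0],"dp":[[0,-0.04,0],[0,-0.08,0],[0,-0.12,0],[0,-0.16,0],[0,-0.19,0]],"spin":[0,0,0,0,0]}' 
python3 -m creep '{"claw":[0,0,0,0,0],"dp":[[0,-0.01,0],[0,-0.02,0],[0,-0.03,0],[0,-0.04,0],[0,-0.04,0]],"spin":[0,0,0,0,0]}' 
```

```text
time: 2.75
position: [0.6629, 0.1606, 0.1585]
tcp_rot: [[0.961, 0.276, 0.006], [0.276, -0.961, -0.003], [0.005, 0.005, -1.0]]
ft_force: [3.1, -5.6, 5.1]
width: 0.0233
grasp_force: 30.3
time: 3.25
position: [0.6607, 0.1685, 0.1585]
tcp_rot: [[0.962, 0.272, 0.01], [0.273, -0.962, -0.019], [0.004, 0.021, -1.0]]
ft_force: [8.4, -29.4, 3.9]
width: 0.0232
grasp_force: 34.4
```

```bash
python3 -m creep '{"claw":[0,0,0.5,1,1],"dp":[[0,0.01,0],[0,0.02,0],[0,0.02,0],[0,0.02,0],[0,0.02,0]],"spin":[0,0,0,0,0]}' 
python3 -m creep '{"claw":[1,1,1,1,1],"dp":[[0,0,-0.06],[0,0,-0.12],[0,0,-0.18],[0,0,-0.24],[0,0,-0.25]],"spin":[0,0,0,0,0]}'
python3 - <<'E'
from h import *
c=viewer.calibration('wrist');p,d=viewer.camera('wrist');np.save("pics/w2.npy",d)
cv2.imwrite("pics/w2.png",p[60:310,60:460]);cv2.imwrite("pics/w2z.png",cv2.resize(p[60:260,60:360],None,fx=2.5,fy=2.5))
np.save("pics/w2c.npy",c,allow_pickle=True)
W=world('wrist',d,c);t=W[100:260,200:320].reshape(-1,3);t=t[(t[:,2]>.184)&(t[:,2]<.196)]
print(cv2.minEnclosingCircle((t[:,:2]*1000).astype(np.float32)))
E
```

```text
time: 3.75
position: [0.6573, 0.1712, 0.1552]
tcp_rot: [[0.961, 0.277, -0.003], [0.277, -0.961, 0.0], [-0.002, -0.001, -1.0]]
ft_force: [0.8, 0.2, -0.1]
width: 0.0658
grasp_force: 0.0
time: 4.25
position: [0.6603, 0.1714, 0.2863]
tcp_rot: [[0.961, 0.277, 0.008], [0.277, -0.961, 0.001], [0.008, 0.001, -1.0]]
ft_force: [0.0, -0.5, 0.6]
width: 0.0855
grasp_force: 0.0
((658.9765625, 167.9228973388672), 11.848650932312012)
```

View pics/w2z.png

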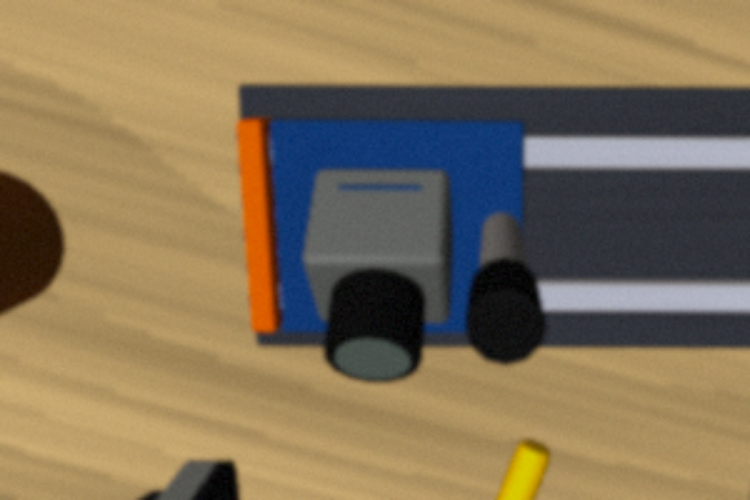

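The carriage is against the orange stop (crop x 268), the lens glass is at crop (373,357), i.e. original (209,203).

```bash
python3 -m creep '{"claw":[1,1,1,1,1],"dp":[[-0.05,0.06,0],[-0.1,0.12,0],[-0.15,0.19,0],[-0.2,0.25,0],[-0.25,0.315,0]],"spin":[0,0,0,0,0]}' >/dev/null
python3 -m creep '{"claw":[0.7,0.7,0.7,0.7,0.7],"dp":[[-0.05,0.06,0],[-0.1,0.12,0],[-0.15,0.19,0],[-0.19,0.24,0],[-0.216,0.275,0]],"spin":[-0.02,-0.04,-0.06,-0.08,-0.1]}' >/dev/null
python3 -m creep '{"claw":[0.7,0.7,0.7,0.7,0.7],"dp":[[0,0,0],[0,0,0],[0,0,0],[0,0,0],[0,0,0]],"spin":[-0.02,-0.04,-0.06,-0.08,-0.105]}'
python3 - <<'E'
from h import *
c=np.load("pics/w2c.npy",allow_pickle=True).item();W=world('wrist',np.load("pics/w2.npy"),c)
print('lens',np.median(W[201:206,206:213].reshape(-1,3),0))
c=viewer.calibration('wrist');p,d=viewer.camera('wrist');cv2.imwrite("pics/w3.png",p)
W=world('wrist',d,c);H,S,V=np.moveaxis(cv2.cvtColor(p,cv2.COLOR_BGR2HSV).astype(int),-1,0)
u,v=pix('wrist',[[.518,-.1765,.161]],c)[0].astype(int);print(u,v,p[v,u])
m=np.zeros(H.shape,bool);m[v-60:v+60,u-60:u+60]=1
t=W[m&(W[...,2]>.152)&(W[...,2]<.17)];print(len(t),t.min(0),t.max(0),cv2.minEnclosingCircle((t[:,:2]*1000).astype(np.float32)))
E
```

```text
time: 5.8
position: [0.5148, -0.1768, 0.2785]
tcp_rot: [[0.005, 1.0, -0.004], [1.0, -0.005, 0.002], [0.002, -0.004, -1.0]]
ft_force: [0.3, 0.3, -0.6]
width: 0.0597
grasp_force: 0.0
lens [0.61194137 0.20604649 0.11612347]
263 179 [12 17 13]
872 [ 0.50423299 -0.19510646  0.1521267 ] [ 0.5295692  -0.16977657  0.16361218] ((517.1140747070312, -182.7000274658203), 13.111815452575684)
```

View pics/w3.png

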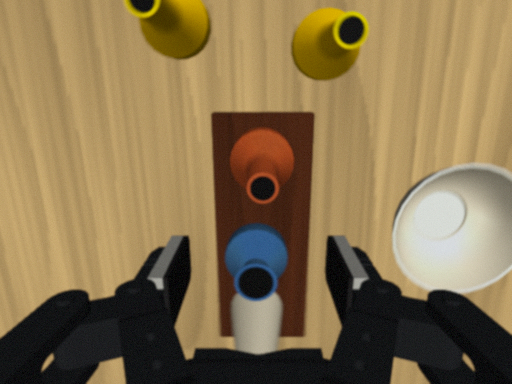

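The wrist view shows the terracotta mouth at (263,188), the blue vase behind at (256,281), and the two yellow vases ahead at (350,30) and (145,5). The fit gives the vase at (0.517, -0.1825).

```bash
python3 -m creep '{"claw":[0.7,0.7,0.7,0.7,0.7],"dp":[[-0.009,0.002,0.08],[-0.009,0.002,0.15],[-0.009,0.002,0.22],[-0.009,0.002,0.28],[-0.009,0.002,0.326]],"spin":[0,0,0,0,0]}' 
python3 -m creep '{"claw":[0.5,0.3,0.2,0,0],"dp":[[0,0,0],[0,0,0],[0,0,0],[0,0,0],[0,0,0]],"spin":[0,0,0,0,0]}' 20
```

```text
time: 6.35
position: [0.5143, -0.1806, 0.114]
tcp_rot: [[0.013, 1.0, -0.006], [1.0, -0.013, 0.003], [0.003, -0.006, -1.0]]
ft_force: [0.1, 0.0, -0.4]
width: 0.0597
grasp_force: 0.0
time: 6.85
position: [0.5174, -0.1826, 0.1192]
tcp_rot: [[0.011, 1.0, 0.001], [1.0, -0.011, -0.001], [-0.001, 0.001, -1.0]]
ft_force: [0.0, 0.4, -1.3]
width: 0.0249
grasp_force: 23.4
```

```bash
python3 -m creep '{"claw":[0,0,0,0,0],"dp":[[0.014,0,0.004],[0.03,0,0.002],[0.05,0,0.001],[0.068,0,0.002],[0.086,0,0.003]],"spin":[0,0,0,0,0]}' 
python3 - <<'E'
from h import *
p,d=viewer.camera("scene");u,v=pix("scene",[.517,-.16,.09])[0].astype(int)
p2,d2=viewer.camera("side");u2,v2=pix("side",[.517,-.16,.09])[0].astype(int)
f=lambda p,u,v:cv2.resize(p[v-45:v+45,u-45:u+45],(400,400),interpolation=cv2.INTER_CUBIC)
cv2.imwrite("pics/t1.png",np.hstack([f(p,u,v),f(p2,u2,v2)]));print(u,v,u2,v2)
E
```

```text
time: 7.35
position: [0.5186, -0.1399, 0.119]
tcp_rot: [[0.01, 1.0, 0.003], [1.0, -0.01, -0.003], [-0.003, 0.003, -1.0]]
ft_force: [-1.3, -2.2, 6.6]
width: 0.0249
grasp_force: 24.5
203 177 269 140
```

View pics/t1.png

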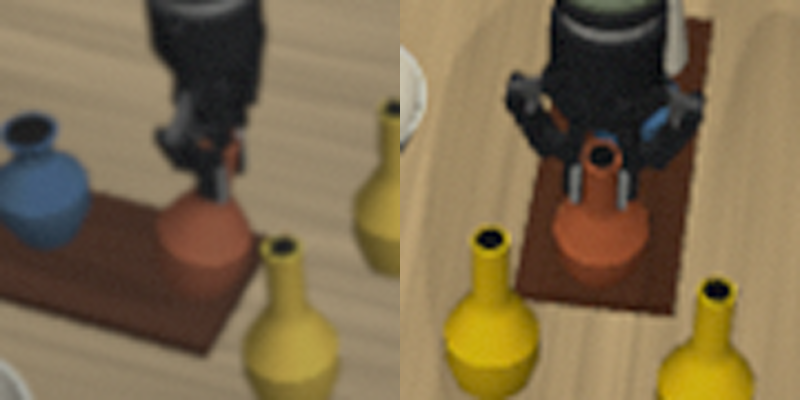

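```bash
cat > vf.py <<'E'
from h import *
from scipy.optimize import least_squares
prof=np.array([[0,.027],[.025,.034],[.05,.034],[.092,.013],[.145,.013]])
def cloud(ctr,rad=.1):
    out=[]
    for n in("scene","side"):
        p,d=viewer.camera(n);W=world(n,d)
        H,S,V=np.moveaxis(cv2.cvtColor(p,cv2.COLOR_BGR2HSV).astype(int),-1,0)
        m=((H<9)|(H>174))&(S>115)&(V>75)&(np.linalg.norm(W-ctr,axis=-1)<rad)
        m=cv2.erode(m.astype(np.uint8),np.ones((3,3)))>0
        out.append(W[m])
    return out
def fit(ctr,tilt0,rad=.1):
    C=cloud(np.array(ctr),rad);Q=np.vstack(C)
    ax=lambda a:np.array([a[0],a[1],np.sqrt(max(1e-6,1-a[0]**2-a[1]**2))])
    def res(q):
        a=ax(q[3:]);w=Q-q[:3];h=w@a;rr=np.linalg.norm(w-np.outer(h,a),axis=1)
        return np.hypot(rr-np.interp(h,*prof.T),np.maximum(0,-h)+np.maximum(0,h-.145))
    b0=np.array(ctr)-.06*ax(tilt0)
    s=least_squares(res,[*b0,*tilt0],loss='soft_l1',f_scale=.002,x_scale=[.01]*3+[.1]*2)
    a=ax(s.x[3:]);print('pts',[len(c) for c in C],'base',s.x[:3].round(4),'axis',a.round(3),'tilt',np.degrees(np.arccos(a[2])).round(1),'res',np.median(abs(res(s.x))).round(4))
    return s.x[:3],a
E
python3 -c "
from vf import *
fit([.517,-.165,.08],[0,.3]);fit([.517,-.165,.08],[0,.01])"
```

```text
pts [10, 0] base [ 0.5188 -0.1844  0.0457] axis [0.012 0.816 0.578] tilt 54.7 res 0.001
pts [4, 0] base [ 0.5181 -0.1609  0.0226] axis [ 0.021 -0.012  1.   ] tilt 1.4 res 0.0003
```

```bash
sed -i 's/m=((H<9).*/m=((H<13)|(H>174))\&(S>110)\&(V>75)\&(W[...,2]>.024)\&(np.linalg.norm(W-ctr,axis=-1)<rad)/' vf.py
python3 -c "
from vf import *
fit([.517,-.165,.08],[0,.3]);fit([.517,-.165,.08],[0,.01])"
```

```text
pts [289, 297] base [ 0.5188 -0.1715  0.0213] axis [-0.008  0.237  0.972] tilt 13.7 res 0.0013
pts [281, 290] base [ 0.5197 -0.1712  0.0212] axis [-0.023  0.233  0.972] tilt 13.6 res 0.0015
```

```bash
python3 -m creep '{"claw":[0,0,0,0,0],"dp":[[0.005,0,0.006],[0.02,0,0.01],[0.035,0,0.013],[0.05,0,0.016],[0.065,0,0.018]],"spin":[0,0,0,0,0]}' 
python3 -c "
from vf import *
fit([.517,-.15,.08],[0,.4])"
```

```text
time: 8.35
position: [0.5196, -0.1067, 0.1104]
tcp_rot: [[0.01, 1.0, 0.005], [1.0, -0.01, -0.002], [-0.002, 0.005, -1.0]]
ft_force: [0.1, -0.5, 3.7]
width: 0.0246
grasp_force: 24.0
pts [282, 109] base [ 0.5223 -0.169   0.0281] axis [-0.055  0.494  0.868] tilt 29.8 res 0.0012
```

```bash
python3 -m creep '{"claw":[0,0,0,0,0],"dp":[[0.013,0,0.004],[0.026,0,0.009],[0.039,0,0.016],[0.052,0,0.024],[0.052,0,0.024]],"spin":[0,0,0,0,0]}' 
python3 -m creep '{"claw":[0,0,0,0,0],"dp":[[0,0,0],[0,0,0],[0,0,0],[0,0,0],[0,0,0]],"spin":[0,0,0,0,0]}' 90
python3 -c "
from vf import *
fit([.517,-.14,.08],[0,.6])"
```

```text
time: 8.95
position: [0.5192, -0.079, 0.0967]
tcp_rot: [[0.01, 1.0, 0.003], [1.0, -0.01, 0.001], [0.001, 0.003, -1.0]]
ft_force: [1.1, 1.2, 5.6]
width: 0.0244
grasp_force: 24.3
time: 9.45
position: [0.5194, -0.0796, 0.0972]
tcp_rot: [[0.01, 1.0, 0.003], [1.0, -0.01, 0.001], [0.001, 0.003, -1.0]]
ft_force: [0.1, 2.9, 6.8]
width: 0.0235
grasp_force: 87.7
pts [268, 43] base [ 0.5209 -0.1662  0.0322] axis [-0.017  0.682  0.731] tilt 43.0 res 0.0013
```

```bash
python3 -m creep '{"claw":[0,0,0,0,0],"dp":[[0,0,-0.03],[0,0,-0.08],[0,0,-0.14],[0,0,-0.2],[0,0,-0.25]],"spin":[0,0,0,0,0]}' 
python3 -m creep '{"claw":[0,0,0,0,0],"dp":[[0,0,-0.05],[0,0,-0.1],[0,0,-0.15],[0,0,-0.18],[0,0,-0.2]],"spin":[0,0,0,0,0]}' 
python3 -c "
from vf import *
fit([.517,-.14,.3],[0,.6])
for i in range(4):s=r.observe();print(s['position'].round(4),s['grasp_force'])"
```

```text
time: 10.05
position: [0.5172, -0.0794, 0.2212]
tcp_rot: [[0.01, 1.0, -0.001], [1.0, -0.01, 0.002], [0.002, -0.001, -1.0]]
ft_force: [-0.3, -0.6, -2.3]
width: 0.0237
grasp_force: 88.3
time: 10.55
position: [0.5178, -0.0801, 0.3212]
tcp_rot: [[0.01, 1.0, -0.0], [1.0, -0.01, 0.001], [0.001, -0.0, -1.0]]
ft_force: [-1.2, -0.4, -2.3]
width: 0.0236
grasp_force: 88.3
pts [418, 79] base [ 0.5182 -0.1652  0.2546] axis [-0.003  0.658  0.753] tilt 41.1 res 0.0012
[ 0.5183 -0.0806  0.3214] 88.3482313156128
[ 0.5183 -0.0806  0.3214] 88.3482313156128
[ 0.5183 -0.0806  0.3214] 88.3482313156128
[ 0.5183 -0.0806  0.3214] 88.3482313156128
```

```bash
python3 -m creep '{"claw":[0,0,0,0,0],"dp":[[0.03,-0.01,0],[0.08,-0.02,0],[0.14,-0.03,0],[0.2,-0.045,0],[0.25,-0.06,0]],"spin":[0,0,0,0,0]}' >/dev/null
python3 -m creep '{"claw":[0,0,0,0,0],"dp":[[0.05,-0.01,0],[0.11,-0.02,0],[0.16,-0.03,0],[0.21,-0.045,0],[0.236,-0.056,0]],"spin":[-0.01,-0.03,-0.05,-0.07,-0.09]}' >/dev/null
python3 -m creep '{"claw":[0,0,0,0,0],"dp":[[0,0,0],[0,0,0],[0,0,0],[0,0,0],[0,0,0]],"spin":[-0.02,-0.04,-0.06,-0.085,-0.105]}' >/dev/null
python3 -m creep '{"claw":[0,0,0,0,0],"dp":[[0,0,0],[0,0,0],[0,0,0],[0,0,0],[0,0,0]],"spin":[-0.02,-0.05,-0.07,-0.09,-0.101]}' 
cat > chk.py <<'E'
from vf import *
L=np.array([.6119,.206,.115]);a=np.radians(16);X=np.array([np.cos(a),np.sin(a),0]);Y=np.array([-np.sin(a),np.cos(a),0])
Z=-np.cos(np.radians(50))*X+[0,0,np.sin(np.radians(50))];XX=np.cross(Y,Z)
s=r.observe();print(s['position'],s['tcp_rot'].round(3)[:,0],s['grasp_force'])
t=s['position']+.04*X+[0,0,-.03];b,v=fit(t,[-.6,-.18],.11)
w=b-L;print('lens frame',(w@XX).round(4),(w@Y).round(4),(w@Z).round(4),'ang',np.degrees(np.arccos(v@Z)).round(1))
e=L+.11*Z-b;print('world err',e.round(4),'tool dp',(s['tcp_rot'].T@e/.5).round(4))
E
python3 chk.py
```

```text
time: 12.65
position: [0.4608, 0.1633, 0.3187]
tcp_rot: [[-0.96, -0.279, -0.005], [-0.279, 0.96, -0.0], [0.004, 0.001, -1.0]]
ft_force: [0.6, 0.3, -2.7]
width: 0.0237
grasp_force: 88.4
[0.46076246 0.16326269 0.31866151] [-0.96  -0.279  0.004] 88.36716413497925
pts [667, 764] base [0.5402 0.1854 0.2524] axis [-0.638 -0.18   0.749] tilt 41.5 res 0.0012
lens frame 0.0312 -0.0 0.1532 ang 1.5
world err [ 0.0037  0.0011 -0.0531] tool dp [-8.200e-03 -1.000e-04  1.062e-01]
```

```bash
python3 -m creep '{"claw":[0,0,0,0,0],"dp":[[-0.002,0,0.02],[-0.004,0,0.045],[-0.006,0,0.07],[-0.008,0,0.09],[-0.008,0,0.106]],"spin":[0,0,0,0,0]}' 
python3 -m creep '{"claw":[0,0,0,0,0],"dp":[[0,0,0],[0,0,0],[0,0,0],[0,0,0],[0,0,0]],"spin":[0,0,0,0,0]}' >/dev/null
python3 chk.py; python3 - <<'E'
from h import *
p,d=viewer.camera("scene");p2,d2=viewer.camera("side");cv2.imwrite("pics/f.png",np.hstack([p[130:330,150:400],p2[90:290,130:380]]))
for n,q in(("side",p2),("scene",p)):
    W=world(n,d2 if n=="side" else d);t=W[(W[...,2]>.183)&(W[...,2]<.195)&(np.hypot(W[...,0]-.659,W[...,1]-.168)<.03)&(q.max(-1)<70)];print(len(t),t.mean(0))
E
```

```text
time: 13.25
position: [0.4659, 0.1637, 0.2659]
tcp_rot: [[-0.962, -0.274, -0.002], [-0.274, 0.962, -0.0], [0.002, 0.0, -1.0]]
ft_force: [-0.4, -0.1, -1.3]
width: 0.0234
grasp_force: 88.4
[0.46677367 0.16387077 0.26840805] [-0.962 -0.275 -0.001] 88.35395336151123
pts [614, 730] base [0.5465 0.1856 0.2026] axis [-0.64  -0.18   0.747] tilt 41.7 res 0.0012
lens frame 0.0039 -0.0016 0.1111 ang 1.7
world err [-0.0026  0.0009 -0.0034] tool dp [0.0046 0.0031 0.0067]
59 [0.658495   0.16861852 0.1887089 ]
45 [0.66355112 0.16677506 0.18734452]
```

View pics/f.png

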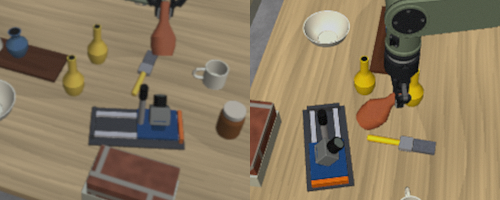

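The vase (left panel (163,35), right panel (378,110)) is held with its foot facing the lens. The carriage is home, and everything else is where it was. Measured pose is within about 4 mm and 2°.

```bash
python3 -c "
from cell import r
print(r.hand_in())"
```

```text
the job is handed in; nothing more can be done
None
```

The job is handed in with the carriage at the stop and the vase held at the lens: by camera measurement the underside is about 4 mm off the lens axis, 111 mm from the glass and 1.7° off square; the hand-in call returned no verdict.

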